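# Sort two unlabelled tins by weight into the pantry lanes

### The job

Two bare tins have lost their labels, and some have leaked: one at a time, lift each tin just clear of the table (about 20 mm), hold it still for a moment to feel its weight, then stand it in a lane, a tin over 240 g in the keep lane with the tall end board and a lighter one in the waste lane with the low end board (within 30 g of 240 either lane will do; both may belong in the same lane). Slide it along its lane until you feel the sprung stop give under a push of 5 to 10 N, straight or through the tin already there, never ramming it, and let go with the tins standing closed up against the stop. Keep the tins upright, set them down gently and leave everything else on the table where it is.

Things in the scene. Friction and masses are not known exactly. Their poses are not given: they have to be found in the camera images.
- tin_a: One of two identical sealed bare-steel tins without labels, upright cylinder 66 mm in diameter and 80 mm high, standing on the table. Origin at the centre of its underside, z up. Weighs anywhere from 68 to 425 g; nothing but its weight tells whether it is full.
- tin_b: One of two identical sealed bare-steel tins without labels, upright cylinder 66 mm in diameter and 80 mm high, standing on the table. Origin at the centre of its underside, z up. Weighs anywhere from 68 to 425 g; nothing but its weight tells whether it is full.
- keep_lane: Keep lane, for full tins (mm). Fixed plywood trough 250 long, 86 wide (74 inside), floor 4 thick, side cheeks 14 high, front end open; end board tall, 100 mm high. Origin on the table under the floor's middle; y runs along it from the open end (-125) to the end board (+125), x across, z up. One of two lanes side by side that may have changed places.
- waste_lane: Waste lane, for leaked tins (mm). Fixed plywood trough 250 long, 86 wide (74 inside), floor 4 thick, side cheeks 14 high, front end open; end board low, 36 mm high. Origin on the table under the floor's middle; y runs along it from the open end (-125) to the end board (+125), x across, z up. One of two lanes side by side that may have changed places.
- keep_lane_stop: Sprung steel stop plate across the keep lane, 60 x 6 x 64 mm, from 6 to 70 mm above the table. Origin at table height under the middle of its front face (lane y = +85 mm), axes as the lane's. Moves 6 mm along +y, spring 5 N/mm. A tin just touching it has its axis at lane y = +52 mm, a second tin behind that one at -14 mm.
- waste_lane_stop: Sprung steel stop plate across the waste lane, 60 x 6 x 64 mm, from 6 to 70 mm above the table. Origin at table height under the middle of its front face (lane y = +85 mm), axes as the lane's. Moves 6 mm along +y, spring 5 N/mm. A tin just touching it has its axis at lane y = +52 mm, a second tin behind that one at -14 mm.
- keep_floor: Floor board of the keep lane, 86 x 250 x 4 mm, fixed; origin and axes as the lane's.
- waste_floor: Floor board of the waste lane, 86 x 250 x 4 mm, fixed; origin and axes as the lane's.
- jar: Bystander: amber glass jar, 56 mm in diameter, 95 mm high, between the tins and the lanes. Origin at the centre of its underside.
- squat_can: Bystander: low can, 84 mm in diameter, 45 mm high. Origin at the centre of its underside.
- pasta_box: Bystander: flat carton lying down, 70 x 160 x 32 mm, near the robot. Origin at the centre of its underside.
- stuffing_box: Bystander: low carton, 60 x 160 x 50 mm, at the far side. Origin at the centre of its underside.
- tape_roll: Bystander: roll core, 96 mm in diameter, 48 mm high, at the far side. Origin at the centre of its underside.

How it is judged:
By the outcome, as a careful person would: the job done as asked, in the order asked, and still so for the second after the job is handed in, with the robot touching nothing.
It also fails if it takes over 72 s, if anything falls off the work surface, if the arm or the gripper's body presses on something with over 40 N, if the wrist force passes 120 N, or if a joint passes its speed limit or range.

### The arm

A 6-joint arm with a two-finger parallel gripper is mounted at the origin on the work surface. World frame = base frame: x ahead of the robot, y to its left, z up, the work surface at z = 0. Lengths are in m, angles in rad, forces in N, time in s.
With the tool pointing down it reaches from about 0.35 to 0.975 m from the base axis. Payload 17.4 kg.
Tool frame: the origin (TCP) lies on the centre line of the jaws, within the pads' length; the fingertips stand 17 mm ahead of it and the grasp point (between the pads) lies 2 mm behind it; z points along the fingers, y is the direction in which the jaws open and shut (so a half turn about z gives the same grasp; the last joint's range is limited). The gripper opens to 85 mm and grips with 20 to 120 N. Pads are 22 mm wide; open, the fingers measure 114 mm over their backs; the gripper's body (76 mm by 85 mm) begins 54 mm behind the grasp point. The pads swing forward as they close: fully open they stand 13 mm farther back than shut.
Start: joints at [1.155, 0.116, 1.442, -0, 1.584, -0.038], TCP at [0.249, 0.627, 0.248] pointing down, gripper open.
Joint ranges: [-2.83, 2.83], [-0.83, 2.19], [0.07, 2.5], [-1.14, 4.28], [0.01, 3], [-2.97, 2.97]. Speed limits (rad/s): [1.89, 1.89, 2.22, 3.14, 3.14, 3.14].

### API

Orientations are given as a rotation vector (axis times angle).
In Python, from station import ctrl gives the robot as it stands.
- The arm moves only by the tool play_rows, never from a script. Its argument "commands" is a list of rows, each an object of numbers: "x", "y", "z": the shift along the tool's x, y, z in m; "ax", "ay", "az": the turn, a rotation vector about the tool's x, y, z in units of 5 degrees (1.0 is 5 degrees). In form: [{"x": .., "y": .., "z": .., "ax": .., "ay": .., "az": ..}, ...]. A call has 1 to 10 rows; each row shifts and turns the commanded pose from where the row before left it, along the tool's axes as they then stand; what a row does not reach is not made up. A row lasts 1/8 s, in which the tool goes at most 62.5 mm and 10.7 degrees, less where a joint would pass 70% of its speed; a pose out of reach is approached as far as the arm can. A call with a gripper value outside its range is refused whole. "claw" is the gripper's target within -1 to 1 (fully open at 1, half-way at 0, shut at -1), set as the call begins (left out, the last holds). The fingers move at their own pace and stop on an object; "squeeze" is the grip in N (left out, the last holds). Time passes only in rows, so rows that do not move let the fingers close. It gives the time, the measured TCP pose, the force and the opening at its end, in the units of the state.
- ctrl.get_state(): the state, without advancing time (a new reading comes with each control period).
- ctrl.get_image(name): name is "scene" or "top" or "wrist"; returns a dict with "pixels" (420x560x3 uint8, red, green, blue), "camera_matrix" (3x3 intrinsics, pixels), "cam_to_world" (4x4, takes a point from camera to world coordinates). Camera axes: x right, y down, z forward; pixel columns grow to the right and rows downward; lengths in m; the calibration is good to about 2 mm. A picture is of the moment at which its call begins. There is no depth.
- ctrl.sign_off(): hands the job in, once; it reports no verdict.
The state is a dict: "time": time; "joint_positions": joint angles; "qd": joint speeds; "tau": joint torques, N m; "eef_pos": TCP position; "tcp_rot": TCP orientation; "contact_force": force on the tool from outside, world axes, zero at the start; "wrist_torque": the same for the moment, N m; "grip_width": finger opening in m.
Only numpy, scipy, OpenCV 4.12 (cv2) and the standard library are available. Lean on these libraries where they do the work, as an engineer would, in place of code of your own. Each camera call takes 0.05 s, during which the arm holds its last target. There are 200 camera calls.

## Working session

There is one attempt and no reset: what is moved stays moved. The work goes in short steps, Python scripts to look and compute and a tool call to move; the robot and the scene stay as the last step left them, time stands still between calls to the robot, and variables do not carry over. Pictures are saved under pics/ and viewed, about 8 in all and at most 12, crops included, and the job is handed in when it is done.

Besides the shell and the picture viewer there is one more tool, called by a JSON object that holds its "name" and its "arguments", one argument or row to a line. play_rows: Moves the arm, as the interface text tells. Its arguments: {"type":"object","properties":{"commands":{"type":"array","items":{"type":"object","properties":{"x":{"type":"number"},"y":{"type":"number"},"z":{"type":"number"},"ax":{"type":"number"},"ay":{"type":"number"},"az":{"type":"number"}}}},"claw":{"type":"number"},"squeeze":{"type":"number"}},"required":["commands"]}

```bash
mkdir -p pics
cat > h.py <<'E'
from station import ctrl
import cv2, numpy as np
from scipy.spatial.transform import Rotation as R
def snap(n,f):
    d=ctrl.get_image(n); cv2.imwrite('pics/'+f,cv2.cvtColor(d['pixels'],cv2.COLOR_RGB2BGR)); 
    np.savez('pics/'+f[:-4]+'.npz',K=d['camera_matrix'],T=d['cam_to_world']); return d
def w(f,u,v,z):
    d=np.load('pics/'+f+'.npz'); T=d['T']
    r=T[:3,:3]@np.linalg.solve(d['K'],[u,v,1.]); o=T[:3,3]
    return (o+r*(z-o[2])/r[2])
def px(f,p):
    d=np.load('pics/'+f+'.npz'); T=d['T']; c=d['K']@(T[:3,:3].T@(np.array(p)-T[:3,3])); return c[:2]/c[2]
E
python3 - <<'E'
from h import *
for n in('top','scene'):
    d=snap(n,n+'1.png'); print(d['cam_to_world'].round(3).tolist(),d['camera_matrix'].round(1).tolist())
s=ctrl.get_state();print(s)
E
```

```text
[[-0.012, -0.986, 0.164, 0.383], [-1.0, 0.009, -0.019, -0.053], [0.017, -0.164, -0.986, 0.965], [0.0, 0.0, 0.0, 1.0]] [[387.7, 0.0, 280.5], [0.0, 387.7, 208.3], [0.0, 0.0, 1.0]]
[[0.164, 0.644, -0.747, 1.309], [0.986, -0.101, 0.129, -0.223], [0.008, -0.759, -0.652, 0.729], [0.0, 0.0, 0.0, 1.0]] [[504.1, 0.0, 283.6], [0.0, 504.1, 218.2], [0.0, 0.0, 1.0]]
{'time': 0.1, 'joint_positions': array([ 1.15521237e+00,  1.16437849e-01,  1.44218400e+00,  3.40137224e-05,
        1.58399925e+00, -3.77858700e-02]), 'qd': array([ 6.26676774e-05, -5.50689702e-04, -1.59766843e-03,  1.07637217e-05,
       -1.03613870e-03, -2.40626141e-04]), 'tau': array([ 1.39557345e-03, -7.33659410e+01, -6.33793330e+01, -4.56574946e-05,
        5.08794968e-03, -2.69104913e-05]), 'eef_pos': array([0.24892165, 0.62726697, 0.24764509]), 'tcp_rot': array([-5.89870483e-01, -3.08544880e+00,  1.56200551e-03]), 'contact_force': array([ 0.80599189,  0.19684513, -0.36465263]), 'wrist_torque': array([-0.0185176 , -0.04460906,  0.01336806]), 'grip_width': 0.08528969771478756}
```

View pics/top1.png

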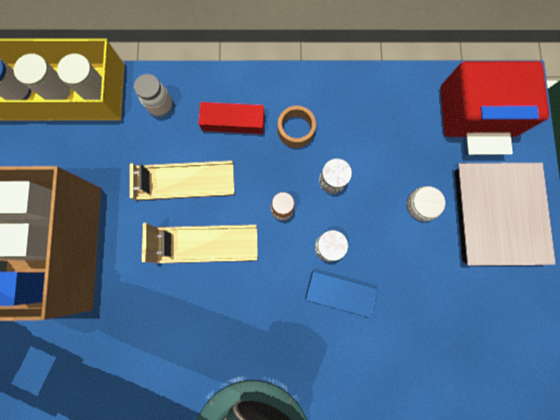

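View pics/scene1.png

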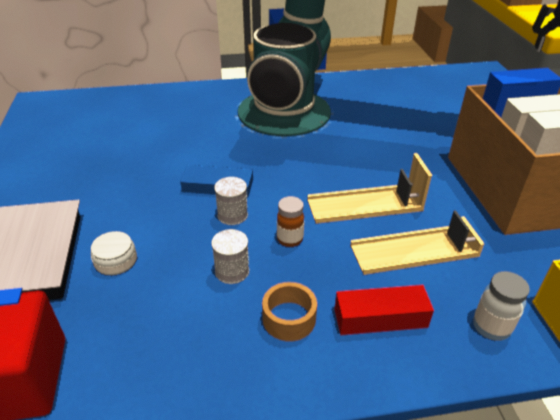

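The top view shows the tins at about (336,176) and (332,246), and the jar at (283,206). The lower lane, (145–257, 243), has the tall board, so it is the keep lane. The upper one, (132–234, 180), is the waste lane. I'll zoom in to measure.

Run:
```python
from h import *
im=cv2.imread('pics/top1.png')[140:300,120:360]
cv2.imwrite('pics/crop1.png',cv2.resize(im,None,fx=3.3,fy=3.3,interpolation=cv2.INTER_CUBIC))
f='top1'
for n,u,v,z in [('tA',336,173,.08),('tB',332,244,.08),('jar',283,202,.095)]: print(n,w(f,u,v,z).round(3))
im=cv2.cvtColor(cv2.imread('pics/top1.png'),cv2.COLOR_BGR2HSV)
m=cv2.inRange(im,(15,60,120),(35,255,255)); m[:,:120]=0;m[:150]=0
c,_=cv2.findContours(m,cv2.RETR_EXTERNAL,cv2.CHAIN_APPROX_NONE)
for k in c:
    if cv2.contourArea(k)>300: print(cv2.boundingRect(k),cv2.minAreaRect(k),cv2.approxPolyDP(k,3,True).reshape(-1,2).tolist())
g=cv2.inRange(im,(0,0,100),(180,80,255)); g[:150]=0;g[:,:310]=0;g[:,360:]=0;g[280:]=0
c,_=cv2.findContours(g,cv2.RETR_EXTERNAL,cv2.CHAIN_APPROX_NONE)
for k in c:
    if cv2.contourArea(k)>100: print(cv2.boundingRect(k),cv2.fitEllipse(k))
```

```text
tA [ 0.613 -0.202  0.08 ]
tB [ 0.446 -0.187  0.08 ]
jar [ 0.542 -0.076  0.095]
(157, 225, 100, 38) ((206.4875030517578, 243.51312255859375), (35.24483108520508, 99.89025115966797), 88.53119659423828) [[256, 226], [157, 228], [160, 234], [162, 230], [172, 234], [172, 255], [159, 254], [157, 262], [256, 259]]
(136, 161, 98, 39) ((184.10671997070312, 180.2657470703125), (33.95613479614258, 97.99205780029297), 87.08915710449219) [[232, 162], [144, 166], [150, 173], [150, 193], [139, 189], [136, 199], [233, 194]]
(315, 230, 33, 32) ((331.1611633300781, 245.5634307861328), (30.249820709228516, 32.84926223754883), 70.3182144165039)
(319, 158, 33, 34) ((335.1737976074219, 174.33580017089844), (28.962017059326172, 34.28786849975586), 44.83280944824219)
```

View pics/crop1.png

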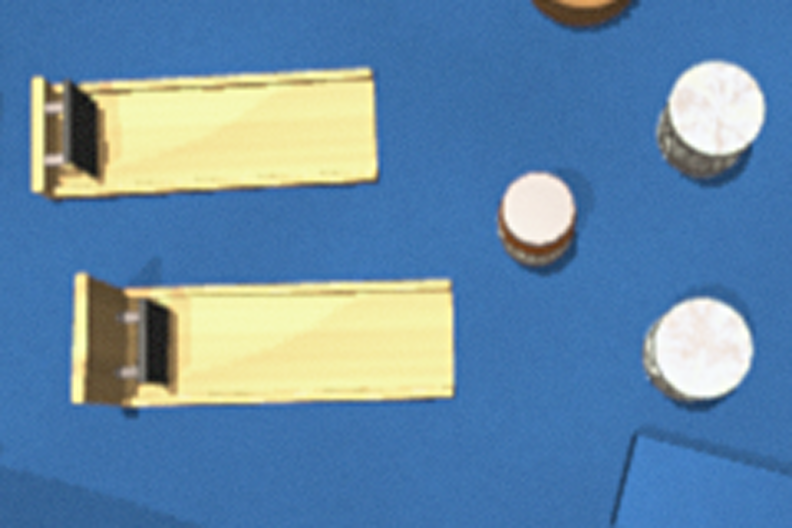

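Run:
```python
from h import *
f='top1'; q=lambda u,v,z: w(f,120+u/3.3,140+v/3.3,z)[:2]
print('A',q(717,107,.08),'B',q(703,345,.08),'jar',q(539,208,.095))
tc=lambda p:R.from_rotvec([0,0,p])
for n,a,b,e1,e2,z in [('keep',(452,281),(455,398),(85,273),(73,402),.1),('waste',(372,68),(378,181),(32,78),(38,195),.036)]:
    p1,p2=q(*a,.014),q(*b,.014); r1,r2=q(*e1,z),q(*e2,z)
    m,e=(p1+p2)/2,(r1+r2)/2; d=e-m
    print(n,p1,p2,np.linalg.norm(p1-p2),'open mid',m,'end',e,np.linalg.norm(d),'dir deg',np.degrees(np.arctan2(d[1],d[0])),'edge normal',np.degrees(np.arctan2(*(p1-p2)[::-1]))+90)
for a,b in [((452,281),(140,290)),((455,398),(150,404)),((372,68),(60,82)),((378,181),(60,197))]:
    d=q(*b,.014)-q(*a,.014); print(np.degrees(np.arctan2(d[1],d[0])))
```

```text
A [ 0.61421063 -0.20540859] B [ 0.44476756 -0.18958971] jar [ 0.53937172 -0.07693632]
keep [ 0.49910964 -0.01338754] [ 0.41240833 -0.01542241] 0.08672518472001486 open mid [ 0.45575899 -0.01440498] end [0.45322524 0.2331859 ] 0.24760384295957907 dir deg 90.58632225753459 edge normal 91.34447609749392
waste [0.66421887 0.04761829] [0.57575898 0.04236178] 0.08861593369389344 open mid [0.61998893 0.04499003] end [0.60730305 0.29353975] 0.248873247648564 dir deg 92.92181701966273 edge normal 93.40065603958935
91.10451616775916
90.46675363312411
92.27951561209699
92.46491511088203
```

{"name": "play_rows", "arguments": {
  "commands": [
    {"az": 1.93, "z": 0.0},
    {"az": 1.93},
    {"az": 1.93},
    {"az": 1.93},
    {"az": 1.93},
    {"az": 1.93},
    {"az": 1.93},
    {"x": -0.05, "y": 0.02},
    {"x": -0.05, "y": 0.03},
    {"x": -0.05, "y": 0.03}
  ],
  "claw": 1,
  "squeeze": 30
}}

```text
invalid input
```

{"name": "play_rows", "arguments": {
  "commands": [
    {"x": 0, "y": 0, "z": 0, "ax": 0, "ay": 0, "az": 1.93},
    {"x": 0, "y": 0, "z": 0, "ax": 0, "ay": 0, "az": 1.93},
    {"x": 0, "y": 0, "z": 0, "ax": 0, "ay": 0, "az": 1.93},
    {"x": 0, "y": 0, "z": 0, "ax": 0, "ay": 0, "az": 1.93},
    {"x": 0, "y": 0, "z": 0, "ax": 0, "ay": 0, "az": 1.93},
    {"x": 0, "y": 0, "z": 0, "ax": 0, "ay": 0, "az": 1.93},
    {"x": 0, "y": 0, "z": 0, "ax": 0, "ay": 0, "az": 1.93},
    {"x": -0.05, "y": 0.02, "z": 0, "ax": 0, "ay": 0, "az": 0},
    {"x": -0.05, "y": 0.03, "z": 0, "ax": 0, "ay": 0, "az": 0},
    {"x": -0.05, "y": 0.03, "z": 0, "ax": 0, "ay": 0, "az": 0}
  ],
  "claw": 1,
  "squeeze": 30
}}

```text
time: 1.35
eef_pos: [0.3315, 0.477, 0.248]
tcp_rot: [2.205, 2.238, -0.001]
contact_force: [0.9, -0.2, -0.1]
grip_width: 0.0854
```

{"name": "play_rows", "arguments": {
  "commands": [
    {"x": -0.05, "y": 0.028, "z": 0, "ax": 0, "ay": 0, "az": 0},
    {"x": -0.056, "y": 0.028, "z": 0, "ax": 0, "ay": 0, "az": 0},
    {"x": -0.056, "y": 0.028, "z": 0, "ax": 0, "ay": 0, "az": 0},
    {"x": -0.056, "y": 0.028, "z": 0, "ax": 0, "ay": 0, "az": 0},
    {"x": -0.056, "y": 0.028, "z": 0, "ax": 0, "ay": 0, "az": 0},
    {"x": -0.056, "y": 0.028, "z": 0, "ax": 0, "ay": 0, "az": 0},
    {"x": -0.056, "y": 0.028, "z": 0, "ax": 0, "ay": 0, "az": 0},
    {"x": -0.056, "y": 0.028, "z": 0, "ax": 0, "ay": 0, "az": 0},
    {"x": -0.056, "y": 0.028, "z": 0, "ax": 0, "ay": 0, "az": 0},
    {"x": -0.05, "y": 0.02, "z": 0, "ax": 0, "ay": 0, "az": 0}
  ]
}}

```text
time: 2.6
eef_pos: [0.6109, -0.067, 0.2478]
tcp_rot: [-2.206, -2.236, 0.0]
contact_force: [0.4, 0.8, -0.3]
grip_width: 0.0855
```

{"name": "play_rows", "arguments": {
  "commands": [
    {"x": -0.045, "y": 0, "z": 0.02, "ax": 0, "ay": 0, "az": 0},
    {"x": -0.045, "y": 0, "z": 0.03, "ax": 0, "ay": 0, "az": 0},
    {"x": -0.04, "y": 0, "z": 0.03, "ax": 0, "ay": 0, "az": 0},
    {"x": -0.004, "y": 0, "z": 0.0, "ax": 0, "ay": 0, "az": 0},
    {"x": 0, "y": 0, "z": 0.0, "ax": 0, "ay": 0, "az": 0}
  ]
}}

```text
time: 3.22
eef_pos: [0.6123, -0.1988, 0.1686]
tcp_rot: [-2.206, -2.236, -0.0]
contact_force: [-0.2, -0.2, 0.7]
grip_width: 0.0853
```

Run:
```python
from h import *
d=snap('wrist','w1.png'); print(d['cam_to_world'].round(3).tolist()); s=ctrl.get_state(); print(s['eef_pos'],s['tcp_rot'])
print(px('w1',[.614,-.205,.08]))
```

```text
[[1.0, 0.013, 0.006, 0.611], [0.014, -0.954, -0.301, -0.123], [0.002, 0.301, -0.954, 0.294], [0.0, 0.0, 0.0, 1.0]]
[ 0.61255027 -0.19830949  0.16915544] [2.20502257e+00 2.23669975e+00 8.86318902e-04]
[281.0456115  229.10859442]
```

View pics/w1.png

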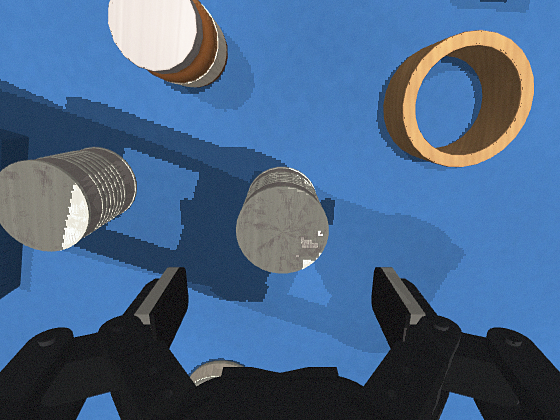

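Tin A's top is centred at about (282,230), against a predicted (281,229). Tin B's is at about (43,205). The top-view estimates hold.

Run:
```python
from h import *
print(w('w1',282,231,.08),w('w1',43,205,.08)); s=ctrl.get_state(); print(s['eef_pos'])
```

```text
[ 0.61471199 -0.2064506   0.08      ] [ 0.44656792 -0.1891663   0.08      ]
[ 0.61255027 -0.19830949  0.16915544]
```

{"name": "play_rows", "arguments": {
  "commands": [
    {"x": -0.007, "y": 0.002, "z": 0.0, "ax": 0, "ay": 0, "az": 0},
    {"x": 0, "y": 0, "z": 0.03, "ax": 0, "ay": 0, "az": 0},
    {"x": 0, "y": 0, "z": 0.03, "ax": 0, "ay": 0, "az": 0},
    {"x": 0, "y": 0, "z": 0.03, "ax": 0, "ay": 0, "az": 0},
    {"x": 0, "y": 0, "z": 0.025, "ax": 0, "ay": 0, "az": 0},
    {"x": 0, "y": 0, "z": 0.005, "ax": 0, "ay": 0, "az": 0},
    {"x": 0, "y": 0, "z": 0, "ax": 0, "ay": 0, "az": 0},
    {"x": 0, "y": 0, "z": 0, "ax": 0, "ay": 0, "az": 0}
  ]
}}

```text
time: 4.28
eef_pos: [0.615, -0.2059, 0.0498]
tcp_rot: [2.204, 2.236, 0.001]
contact_force: [0.0, 0.7, 0.4]
grip_width: 0.0852
```

```bash
cat > f.py <<'E'
from h import *
import sys
n=int(sys.argv[1]); F=[];M=[];T=[]
for i in range(n):
    ctrl.get_image('top'); s=ctrl.get_state(); F.append(s['contact_force']);M.append(s['wrist_torque']);T.append(s['tau'])
F=np.array(F); print(s['time'],s['eef_pos'].round(4),s['joint_positions'].round(3),s['grip_width']); print('F',F.mean(0).round(3),'+-',(F.std(0)/n**.5).round(3),'tau',np.mean(T,0).round(3),'M',np.mean(M,0).round(3)); print(F[:,2].round(2))
E
python3 f.py 10
```

```text
4.775 [ 0.6143 -0.2057  0.0483] [-0.363  0.18   1.704 -0.     1.257 -0.377] 0.08532346532149654
F [ 0.073 -0.306  0.094] +- [0.169 0.092 0.107] tau [ 2.9000e-02 -7.2917e+01 -5.7624e+01  1.0000e-03  3.0000e-03 -0.0000e+00] M [-0.013  0.002  0.003]
[-0.38  0.84 -0.12 -0.15  0.07  0.12 -0.24  0.33  0.38  0.09]
```

{"name": "play_rows", "arguments": {
  "commands": [
    {"x": 0, "y": 0, "z": 0, "ax": 0, "ay": 0, "az": 0},
    {"x": 0, "y": 0, "z": 0, "ax": 0, "ay": 0, "az": 0},
    {"x": 0, "y": 0, "z": 0, "ax": 0, "ay": 0, "az": 0},
    {"x": 0, "y": 0, "z": 0, "ax": 0, "ay": 0, "az": 0},
    {"x": 0, "y": 0, "z": 0, "ax": 0, "ay": 0, "az": 0},
    {"x": 0, "y": 0, "z": 0, "ax": 0, "ay": 0, "az": 0}
  ],
  "claw": -1,
  "squeeze": 30
}}

```text
time: 5.52
eef_pos: [0.6144, -0.2058, 0.0485]
tcp_rot: [2.206, 2.237, 0.0]
contact_force: [0.1, 0.0, 3.4]
grip_width: 0.0654
```

{"name": "play_rows", "arguments": {
  "commands": [
    {"x": 0, "y": 0, "z": -0.005, "ax": 0, "ay": 0, "az": 0},
    {"x": 0, "y": 0, "z": -0.008, "ax": 0, "ay": 0, "az": 0},
    {"x": 0, "y": 0, "z": -0.007, "ax": 0, "ay": 0, "az": 0},
    {"x": 0, "y": 0, "z": 0, "ax": 0, "ay": 0, "az": 0},
    {"x": 0, "y": 0, "z": 0, "ax": 0, "ay": 0, "az": 0},
    {"x": 0, "y": 0, "z": 0, "ax": 0, "ay": 0, "az": 0}
  ]
}}

```text
time: 6.28
eef_pos: [0.6142, -0.2057, 0.068]
tcp_rot: [-2.206, -2.237, 0.0]
contact_force: [-0.1, -0.2, -0.8]
grip_width: 0.0651
```

```bash
python3 f.py 16
```

```text
7.075 [ 0.6143 -0.2058  0.0683] [-0.363  0.162  1.69  -0.     1.29  -0.377] 0.06553477020156276
F [-0.009  0.005 -0.748] +- [0.107 0.114 0.169] tau [ 0.0000e+00 -7.2625e+01 -5.8780e+01 -0.0000e+00  1.0000e-03  0.0000e+00] M [ 0.01  -0.008  0.008]
[ 0.3  -0.72 -0.77 -1.34  0.27 -0.26 -1.36 -1.35  0.81 -1.1  -0.93 -0.87
 -1.68 -0.93 -0.67 -1.39]
```

{"name": "play_rows", "arguments": {
  "commands": [
    {"x": 0, "y": 0, "z": -0.02, "ax": 0, "ay": 0, "az": -0.19},
    {"x": 0, "y": 0, "z": -0.03, "ax": 0, "ay": 0, "az": -0.18},
    {"x": 0.01, "y": 0, "z": -0.03, "ax": 0, "ay": 0, "az": 0},
    {"x": 0.036, "y": 0.003, "z": -0.02, "ax": 0, "ay": 0, "az": 0},
    {"x": 0.05, "y": 0.003, "z": 0, "ax": 0, "ay": 0, "az": 0},
    {"x": 0.06, "y": 0.004, "z": 0, "ax": 0, "ay": 0, "az": 0},
    {"x": 0.06, "y": 0.004, "z": 0, "ax": 0, "ay": 0, "az": 0},
    {"x": 0.055, "y": 0.003, "z": 0, "ax": 0, "ay": 0, "az": 0},
    {"x": 0.04, "y": 0, "z": 0, "ax": 0, "ay": 0, "az": 0},
    {"x": 0.015, "y": 0, "z": 0, "ax": 0, "ay": 0, "az": 0}
  ]
}}

```text
time: 8.32
eef_pos: [0.6161, 0.1227, 0.1699]
tcp_rot: [2.166, 2.275, 0.002]
contact_force: [-1.2, -1.2, -0.7]
grip_width: 0.0652
```

Run:
```python
from h import *
d=snap('wrist','w2.png'); s=ctrl.get_state(); print(s['time'],s['eef_pos'],s['tcp_rot'])
a=np.radians(92.7);dr=np.array([np.cos(a),np.sin(a)]);o=np.array([.620,.045]); nx=np.array([dr[1],-dr[0]])
for l in (-.125,0,.085):
  for k in (-.043,0,.043): print(l,k,px('w2',[*(o+dr*(l+.125)+nx*k),.014]).round(0))
```

```text
8.375 [0.61611278 0.12311092 0.16960041] [2.16641724e+00 2.27462298e+00 1.85255525e-03]
-0.125 -0.043 [235. 272.]
-0.125 0 [279. 272.]
-0.125 0.043 [322. 272.]
0 -0.043 [230. 144.]
0 0 [279. 144.]
0 0.043 [328. 144.]
0.085 -0.043 [225.  35.]
0.085 0 [279.  35.]
0.085 0.043 [334.  35.]
```

View pics/w2.png

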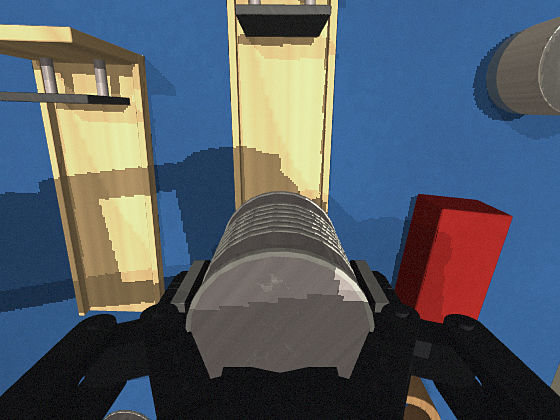

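The waste lane shows at x≈230–337 near row 35 and x≈234–329 near row 144, about 2–3 px right of the prediction. I'll measure its edges numerically.

Run:
```python
from h import *
im=cv2.cvtColor(cv2.imread('pics/w2.png'),cv2.COLOR_BGR2HSV)
y=((im[...,0]<40)&(im[...,1]>40)).astype(int)
for lo,hi,nm in((190,380,'waste'),(20,190,'keep')):
  P=[]
  for r in range(45 if nm=='waste' else 105,185 if nm=='waste' else 295,20):
    c=np.where(y[r,lo:hi])[0]+lo
    if len(c)<10: continue
    a,b=w('w2',c[0],r+.5,.015),w('w2',c[-1]+1,r+.5,.015); m=(a+b)/2; P.append(m[:2]); print(nm,r,c[0],c[-1]+1,m.round(4),(b-a)[0].round(4))
  P=np.array(P); k=np.polyfit(P[:,1],P[:,0],1); print(k,90-np.degrees(np.arctan(k[0])))
```

```text
waste 45 228 336 [0.6127 0.2471 0.015 ] 0.0858
waste 65 230 335 [0.6139 0.2326 0.015 ] 0.0849
waste 85 230 334 [0.6143 0.2175 0.015 ] 0.0856
waste 105 231 333 [0.6151 0.2018 0.015 ] 0.0854
waste 125 232 332 [0.6159 0.1856 0.015 ] 0.0853
waste 145 233 331 [0.6168 0.1688 0.015 ] 0.0851
waste 165 234 330 [0.6177 0.1513 0.015 ] 0.085
[-0.05040859  0.6253309 ] 92.88575691066484
keep 105 40 149 [0.4584 0.194  0.015 ] 0.0909
keep 125 44 150 [0.4585 0.1778 0.015 ] 0.0901
keep 145 48 152 [0.459 0.161 0.015] 0.09
keep 165 52 154 [0.4596 0.1435 0.015 ] 0.09
keep 185 55 156 [0.4597 0.1254 0.015 ] 0.0908
keep 205 59 157 [0.4599 0.1066 0.015 ] 0.0898
keep 225 63 159 [0.4605 0.087  0.015 ] 0.0898
keep 245 66 161 [0.4606 0.0666 0.015 ] 0.0907
keep 265 70 162 [0.4608 0.0453 0.015 ] 0.0897
keep 285 74 177 [0.468  0.0234 0.015 ] 0.1025
[-0.03717735  0.46468875] 92.12912458943987
```

{"name": "play_rows", "arguments": {
  "commands": [
    {"x": 0, "y": 0.002, "z": 0.02, "ax": 0, "ay": 0, "az": 0},
    {"x": 0, "y": 0, "z": 0.03, "ax": 0, "ay": 0, "az": 0},
    {"x": 0, "y": 0, "z": 0.03, "ax": 0, "ay": 0, "az": 0},
    {"x": 0, "y": 0, "z": 0.016, "ax": 0, "ay": 0, "az": 0},
    {"x": 0, "y": 0, "z": 0.005, "ax": 0, "ay": 0, "az": 0},
    {"x": 0, "y": 0, "z": 0.005, "ax": 0, "ay": 0, "az": 0},
    {"x": 0, "y": 0, "z": 0.005, "ax": 0, "ay": 0, "az": 0},
    {"x": 0, "y": 0, "z": 0.002, "ax": 0, "ay": 0, "az": 0}
  ]
}}

```text
time: 9.38
eef_pos: [0.6183, 0.1208, 0.0555]
tcp_rot: [2.169, 2.272, 0.001]
contact_force: [-0.5, -0.2, -0.7]
grip_width: 0.0652
```

```bash
python3 f.py 3
```

```text
9.525 [0.6183 0.1208 0.0555] [0.152 0.137 1.741 0.    1.264 0.106] 0.06522403957190126
F [-0.412  0.155 -1.283] +- [0.106 0.25  0.168] tau [-4.6000e-02 -7.0066e+01 -5.8390e+01 -2.0000e-03 -3.2000e-02 -1.0000e-03] M [-0.013 -0.008 -0.033]
[-1.32 -0.91 -1.62]
```

{"name": "play_rows", "arguments": {
  "commands": [
    {"x": 0, "y": 0, "z": 0.001, "ax": 0, "ay": 0, "az": 0},
    {"x": 0, "y": 0, "z": 0.001, "ax": 0, "ay": 0, "az": 0},
    {"x": 0, "y": 0, "z": 0.0008, "ax": 0, "ay": 0, "az": 0},
    {"x": 0, "y": 0, "z": 0, "ax": 0, "ay": 0, "az": 0}
  ]
}}

```text
time: 10.02
eef_pos: [0.6182, 0.1208, 0.0525]
tcp_rot: [2.169, 2.272, 0.0]
contact_force: [0.1, 1.2, -0.7]
grip_width: 0.0653
```

```bash
python3 f.py 4
```

```text
10.225 [0.6182 0.1208 0.0525] [0.152 0.139 1.743 0.    1.259 0.106] 0.06556838726696658
F [ 0.224  0.002 -0.334] +- [0.191 0.118 0.276] tau [ 2.0000e-03 -6.9917e+01 -5.7967e+01 -1.0000e-03  6.0000e-03  0.0000e+00] M [0.008 0.005 0.005]
[-0.63 -0.51 -0.8   0.61]
```

{"name": "play_rows", "arguments": {
  "commands": [
    {"x": 0, "y": 0, "z": 0.0004, "ax": 0, "ay": 0, "az": 0},
    {"x": 0, "y": 0, "z": 0, "ax": 0, "ay": 0, "az": 0}
  ]
}}

```text
time: 10.48
eef_pos: [0.6182, 0.1207, 0.0525]
tcp_rot: [2.169, 2.272, 0.0]
contact_force: [-3.2, -0.3, 5.7]
grip_width: 0.0654
```

```bash
python3 f.py 4
```

```text
10.675 [0.6182 0.1208 0.0525] [ 0.152  0.139  1.743 -0.     1.259  0.106] 0.06524238247079424
F [-3.052 -0.57   5.879] +- [0.147 0.178 0.154] tau [-2.8000e-02 -6.6406e+01 -5.6441e+01  1.8000e-02 -9.8900e-01  2.0000e-03] M [-0.093  0.578  0.016]
[6.19 5.91 5.37 6.05]
```

{"name": "play_rows", "arguments": {
  "commands": [
    {"x": 0, "y": 0, "z": -0.0003, "ax": 0, "ay": 0, "az": 0},
    {"x": 0.005, "y": 0, "z": 0, "ax": 0, "ay": 0, "az": 0},
    {"x": 0.012, "y": 0, "z": 0, "ax": 0, "ay": 0, "az": 0},
    {"x": 0.015, "y": 0, "z": 0, "ax": 0, "ay": 0, "az": 0},
    {"x": 0.015, "y": 0, "z": 0, "ax": 0, "ay": 0, "az": 0},
    {"x": 0.015, "y": 0, "z": 0, "ax": 0, "ay": 0, "az": 0},
    {"x": 0.013, "y": 0, "z": 0, "ax": 0, "ay": 0, "az": 0},
    {"x": 0.01, "y": 0, "z": 0, "ax": 0, "ay": 0, "az": 0},
    {"x": 0.006, "y": 0, "z": 0, "ax": 0, "ay": 0, "az": 0},
    {"x": 0.0, "y": 0, "z": 0, "ax": 0, "ay": 0, "az": 0}
  ]
}}

```text
time: 11.92
eef_pos: [0.614, 0.2126, 0.0525]
tcp_rot: [-2.169, -2.272, -0.001]
contact_force: [-0.4, 4.4, 6.2]
grip_width: 0.0651
```

```bash
python3 f.py 3
```

```text
12.075 [0.614  0.212  0.0525] [2.930e-01 1.800e-01 1.698e+00 1.000e-03 1.264e+00 2.460e-01] 0.06537972416186906
F [0.122 2.921 4.34 ] +- [0.235 0.817 1.408] tau [-1.6220e+00 -6.9909e+01 -5.4745e+01 -7.6500e-01  2.4100e-01  3.0000e-02] M [ 0.476 -0.001 -0.019]
[0.91 5.77 6.35]
```

{"name": "play_rows", "arguments": {
  "commands": [
    {"x": 0, "y": 0, "z": -0.0003, "ax": 0, "ay": 0, "az": 0},
    {"x": 0.003, "y": 0, "z": 0, "ax": 0, "ay": 0, "az": 0},
    {"x": 0.002, "y": 0, "z": 0, "ax": 0, "ay": 0, "az": 0},
    {"x": 0.001, "y": 0, "z": 0, "ax": 0, "ay": 0, "az": 0},
    {"x": 0.0, "y": 0, "z": 0, "ax": 0, "ay": 0, "az": 0}
  ]
}}

```text
time: 12.7
eef_pos: [0.6136, 0.2178, 0.0525]
tcp_rot: [-2.169, -2.272, 0.0]
contact_force: [0.0, 0.1, 0.7]
grip_width: 0.0654
```

```bash
python3 f.py 3
```

```text
12.85 [0.6136 0.2177 0.0525] [0.302 0.183 1.694 0.    1.265 0.255] 0.06519968905013003
F [ 0.19  -0.094 -0.685] +- [0.315 0.251 0.255] tau [-1.5800e-01 -7.3426e+01 -5.7801e+01 -7.8000e-02  5.4000e-02  1.3000e-02] M [ 0.027 -0.026  0.003]
[-0.08 -1.11 -0.86]
```

{"name": "play_rows", "arguments": {
  "commands": [
    {"x": 0.001, "y": 0, "z": 0, "ax": 0, "ay": 0, "az": 0},
    {"x": 0.001, "y": 0, "z": 0, "ax": 0, "ay": 0, "az": 0},
    {"x": 0.0005, "y": 0, "z": 0, "ax": 0, "ay": 0, "az": 0},
    {"x": 0, "y": 0, "z": 0, "ax": 0, "ay": 0, "az": 0}
  ]
}}

```text
time: 13.35
eef_pos: [0.6136, 0.2202, 0.0527]
tcp_rot: [-2.169, -2.272, 0.0]
contact_force: [0.0, 0.6, -0.7]
grip_width: 0.0655
```

{"name": "play_rows", "arguments": {
  "commands": [
    {"x": 0.001, "y": 0, "z": 0, "ax": 0, "ay": 0, "az": 0},
    {"x": 0.0005, "y": 0, "z": 0, "ax": 0, "ay": 0, "az": 0},
    {"x": 0, "y": 0, "z": 0, "ax": 0, "ay": 0, "az": 0}
  ]
}}

```text
time: 13.72
eef_pos: [0.6135, 0.2217, 0.0527]
tcp_rot: [2.169, 2.272, 0.0]
contact_force: [0.6, 0.0, -0.8]
grip_width: 0.0652
```

```bash
python3 f.py 2
```

```text
13.825 [0.6135 0.2216 0.0527] [0.308 0.185 1.691 0.    1.266 0.261] 0.06539479767555617
F [-0.408  0.108 -0.166] +- [0.265 0.102 0.097] tau [ 4.6000e-02 -7.3979e+01 -5.8173e+01  3.0000e-03 -0.0000e+00  4.0000e-03] M [-0.003 -0.026 -0.02 ]
[-0.03 -0.3 ]
```

{"name": "play_rows", "arguments": {
  "commands": [
    {"x": 0.001, "y": 0, "z": 0, "ax": 0, "ay": 0, "az": 0},
    {"x": 0.0005, "y": 0, "z": 0, "ax": 0, "ay": 0, "az": 0},
    {"x": 0, "y": 0, "z": 0, "ax": 0, "ay": 0, "az": 0}
  ]
}}

```text
time: 14.2
eef_pos: [0.6134, 0.2232, 0.0527]
tcp_rot: [-2.169, -2.272, 0.0]
contact_force: [0.9, -0.6, -0.3]
grip_width: 0.0652
```

{"name": "play_rows", "arguments": {
  "commands": [
    {"x": 0.001, "y": 0, "z": 0, "ax": 0, "ay": 0, "az": 0},
    {"x": 0, "y": 0, "z": 0, "ax": 0, "ay": 0, "az": 0}
  ]
}}

```text
time: 14.45
eef_pos: [0.6134, 0.2239, 0.0527]
tcp_rot: [2.169, 2.272, -0.001]
contact_force: [-1.3, -2.7, -0.3]
grip_width: 0.0657
```

{"name": "play_rows", "arguments": {
  "commands": [
    {"x": 0.0008, "y": 0, "z": 0, "ax": 0, "ay": 0, "az": 0},
    {"x": 0, "y": 0, "z": 0, "ax": 0, "ay": 0, "az": 0}
  ]
}}

```text
time: 14.7
eef_pos: [0.6134, 0.2245, 0.0528]
tcp_rot: [2.169, 2.272, -0.001]
contact_force: [-0.4, -6.8, 0.6]
grip_width: 0.0655
```

```bash
python3 f.py 3
```

```text
14.85 [0.6134 0.2245 0.0528] [ 3.120e-01  1.870e-01  1.688e+00 -1.000e-03  1.266e+00  2.660e-01] 0.06562813425147515
F [-0.782 -6.413  1.079] +- [0.01  0.365 0.048] tau [ 3.7810e+00 -7.3054e+01 -5.8393e+01  1.5260e+00 -7.0000e-01  3.3000e-02] M [-1.014  0.071  0.049]
[1.12 1.16 0.96]
```

{"name": "play_rows", "arguments": {
  "commands": [
    {"x": 0.0002, "y": 0, "z": 0, "ax": 0, "ay": 0, "az": 0},
    {"x": 0, "y": 0, "z": 0, "ax": 0, "ay": 0, "az": 0},
    {"x": 0, "y": 0, "z": 0, "ax": 0, "ay": 0, "az": 0}
  ]
}}

```text
time: 15.22
eef_pos: [0.6134, 0.2247, 0.0527]
tcp_rot: [2.169, 2.272, -0.001]
contact_force: [-0.2, -7.3, 2.3]
grip_width: 0.0655
```

{"name": "play_rows", "arguments": {
  "commands": [
    {"x": -0.0005, "y": 0, "z": 0.0002, "ax": 0, "ay": 0, "az": 0},
    {"x": -0.0005, "y": 0, "z": 0, "ax": 0, "ay": 0, "az": 0},
    {"x": -0.0002, "y": 0, "z": 0, "ax": 0, "ay": 0, "az": 0},
    {"x": 0, "y": 0, "z": 0, "ax": 0, "ay": 0, "az": 0}
  ]
}}

```text
time: 15.72
eef_pos: [0.6135, 0.224, 0.0526]
tcp_rot: [2.169, 2.272, 0.0]
contact_force: [-0.6, -3.7, 2.0]
grip_width: 0.0655
```

```bash
python3 f.py 3
```

```text
15.875 [0.6135 0.224  0.0526] [ 0.311  0.187  1.689 -0.     1.265  0.265] 0.06500587821968429
F [-0.22  -3.9    1.366] +- [0.139 0.435 0.23 ] tau [ 2.3290e+00 -7.2623e+01 -5.7473e+01  9.5000e-01 -3.6900e-01  1.0000e-02] M [-0.58   0.039  0.029]
[1.55 0.81 1.74]
```

{"name": "play_rows", "arguments": {
  "commands": [
    {"x": -0.0004, "y": 0, "z": 0, "ax": 0, "ay": 0, "az": 0},
    {"x": -0.0002, "y": 0, "z": 0, "ax": 0, "ay": 0, "az": 0},
    {"x": 0, "y": 0, "z": 0, "ax": 0, "ay": 0, "az": 0}
  ]
}}

```text
time: 16.25
eef_pos: [0.6135, 0.2235, 0.0525]
tcp_rot: [-2.169, -2.272, -0.0]
contact_force: [0.6, -2.7, 0.0]
grip_width: 0.0654
```

{"name": "play_rows", "arguments": {
  "commands": [
    {"x": 0, "y": 0, "z": 0, "ax": 0, "ay": 0, "az": 0},
    {"x": 0, "y": 0, "z": 0, "ax": 0, "ay": 0, "az": 0},
    {"x": 0, "y": 0, "z": 0, "ax": 0, "ay": 0, "az": 0},
    {"x": 0, "y": 0, "z": 0, "ax": 0, "ay": 0, "az": 0},
    {"x": 0, "y": 0, "z": 0, "ax": 0, "ay": 0, "az": 0},
    {"x": 0, "y": 0, "z": 0, "ax": 0, "ay": 0, "az": 0}
  ],
  "claw": 1
}}

```text
time: 17.0
eef_pos: [0.6135, 0.2233, 0.0525]
tcp_rot: [2.169, 2.272, 0.0]
contact_force: [-0.4, -1.0, -1.1]
grip_width: 0.0856
```

{"name": "play_rows", "arguments": {
  "commands": [
    {"x": 0, "y": 0, "z": -0.01, "ax": 0, "ay": 0, "az": 0},
    {"x": 0, "y": 0, "z": -0.02, "ax": 0, "ay": 0, "az": 0},
    {"x": 0, "y": 0, "z": -0.03, "ax": 0, "ay": 0, "az": 0},
    {"x": 0, "y": 0, "z": -0.03, "ax": 0, "ay": 0, "az": 0},
    {"x": 0, "y": 0, "z": -0.03, "ax": 0, "ay": 0, "az": 0}
  ]
}}

```text
time: 17.62
eef_pos: [0.6135, 0.2234, 0.1754]
tcp_rot: [2.169, 2.272, 0.002]
contact_force: [0.6, -0.3, 0.5]
grip_width: 0.0856
```

Run:
```python
from h import *
d=snap('wrist','w3.png'); s=ctrl.get_state(); print(s['time'],s['eef_pos'],s['tcp_rot'])
```

```text
17.675 [0.61461482 0.22375483 0.18002665] [2.16718101 2.2701144  0.00895016]
```

View pics/w3.png

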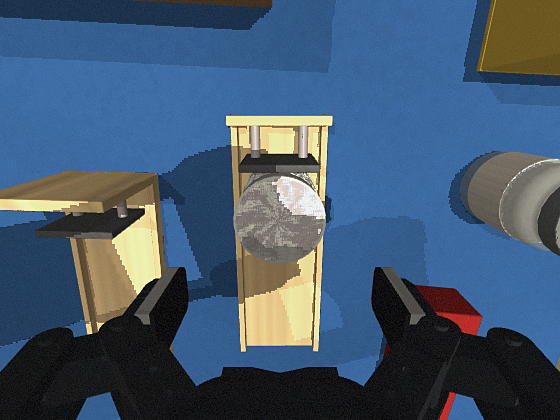

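Tin A stands at (280,218) against the waste stop plate, centred between the cheeks. Next is tin B.

{"name": "play_rows", "arguments": {
  "commands": [
    {"x": 0, "y": 0, "z": 0, "ax": 0, "ay": 0, "az": 0.23},
    {"x": -0.03, "y": -0.012, "z": 0, "ax": 0, "ay": 0, "az": 0},
    {"x": -0.052, "y": -0.022, "z": 0, "ax": 0, "ay": 0, "az": 0},
    {"x": -0.054, "y": -0.024, "z": 0, "ax": 0, "ay": 0, "az": 0},
    {"x": -0.054, "y": -0.024, "z": 0, "ax": 0, "ay": 0, "az": 0},
    {"x": -0.054, "y": -0.024, "z": 0, "ax": 0, "ay": 0, "az": 0},
    {"x": -0.054, "y": -0.024, "z": 0, "ax": 0, "ay": 0, "az": 0},
    {"x": -0.052, "y": -0.022, "z": 0, "ax": 0, "ay": 0, "az": 0},
    {"x": -0.045, "y": -0.018, "z": 0, "ax": 0, "ay": 0, "az": 0},
    {"x": -0.013, "y": -0.009, "z": 0, "ax": 0, "ay": 0, "az": 0}
  ]
}}

```text
time: 18.92
eef_pos: [0.444, -0.1911, 0.1722]
tcp_rot: [-2.195, -2.246, 0.001]
contact_force: [0.7, -0.6, -0.1]
grip_width: 0.0854
```

Run:
```python
from h import *
ctrl.get_image('top');ctrl.get_image('top')
d=snap('wrist','w4.png'); s=ctrl.get_state(); print(s['time'],s['eef_pos'],s['tcp_rot'],px('w4',[.4457,-.1893,.08]))
im=cv2.cvtColor(cv2.imread('pics/w4.png'),cv2.COLOR_BGR2HSV)
m=cv2.inRange(im,(0,0,70),(180,75,255)); m[320:]=0
c,_=cv2.findContours(m,cv2.RETR_EXTERNAL,cv2.CHAIN_APPROX_NONE)
for k in c:
    if cv2.contourArea(k)>2000: print(cv2.boundingRect(k))
```

```text
19.075 [ 0.44503039 -0.18914269  0.17234157] [-2.19351930e+00 -2.24846030e+00 -2.16369847e-04] [280.56787963 218.39046824]
(232, 158, 93, 105)
(398, 0, 95, 95)
```

View pics/w4.png

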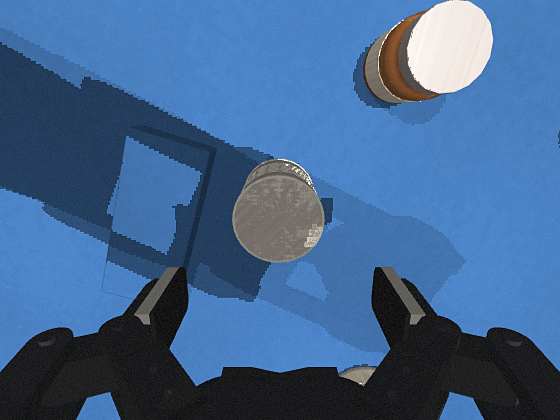

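Tin B's top is centred at about (278,219), as predicted. The pasta box is left of it, with its edge at about (205–215, 150–270), so I'll check finger clearance.

Run:
```python
from h import *
for u,v in((215,150),(187,267),(135,127)): print(w('w4',u,v,.032).round(3))
for u,v in((314,271),(305,299),(377,290),(369,316)): print('top',w('top1',u,v,.032).round(3))
```

```text
[ 0.391 -0.147  0.032]
[ 0.361 -0.256  0.032]
[ 0.326 -0.13   0.032]
top [ 0.386 -0.149  0.032]
top [ 0.321 -0.127  0.032]
top [ 0.34  -0.298  0.032]
top [ 0.28  -0.276  0.032]
```

{"name": "play_rows", "arguments": {
  "commands": [
    {"x": 0, "y": 0, "z": 0.01, "ax": 0, "ay": 0, "az": 0},
    {"x": 0, "y": 0, "z": 0.01, "ax": 0, "ay": 0, "az": 0},
    {"x": 0, "y": 0, "z": 0.02, "ax": 0, "ay": 0, "az": 0},
    {"x": 0, "y": 0, "z": 0.02, "ax": 0, "ay": 0, "az": 0},
    {"x": 0, "y": 0, "z": 0.025, "ax": 0, "ay": 0, "az": 0},
    {"x": 0, "y": 0, "z": 0.02, "ax": 0, "ay": 0, "az": 0},
    {"x": 0, "y": 0, "z": 0.013, "ax": 0, "ay": 0, "az": 0},
    {"x": 0, "y": 0, "z": 0.004, "ax": 0, "ay": 0, "az": 0},
    {"x": 0, "y": 0, "z": 0, "ax": 0, "ay": 0, "az": 0}
  ],
  "claw": 0.8
}}

```text
time: 20.2
eef_pos: [0.4453, -0.1893, 0.0506]
tcp_rot: [2.192, 2.25, -0.0]
contact_force: [-1.6, 0.2, 0.3]
grip_width: 0.077
```

```bash
python3 f.py 8
```

```text
20.6 [ 0.4453 -0.1893  0.0508] [-0.455 -0.182  2.062 -0.     1.261 -0.481] 0.07706250660363177
F [0.012 0.046 0.136] +- [0.195 0.118 0.21 ] tau [ 3.0000e-03 -4.1906e+01 -5.7454e+01 -0.0000e+00 -7.0000e-03  0.0000e+00] M [0.003 0.024 0.006]
[ 0.42  1.06  0.5  -0.62  0.33 -0.88 -0.11  0.37]
```

{"name": "play_rows", "arguments": {
  "commands": [
    {"x": 0, "y": 0, "z": 0, "ax": 0, "ay": 0, "az": 0},
    {"x": 0, "y": 0, "z": 0, "ax": 0, "ay": 0, "az": 0},
    {"x": 0, "y": 0, "z": 0, "ax": 0, "ay": 0, "az": 0},
    {"x": 0, "y": 0, "z": 0, "ax": 0, "ay": 0, "az": 0},
    {"x": 0, "y": 0, "z": 0, "ax": 0, "ay": 0, "az": 0}
  ],
  "claw": -1,
  "squeeze": 35
}}

```text
time: 21.22
eef_pos: [0.4453, -0.1893, 0.0509]
tcp_rot: [2.192, 2.25, -0.0]
contact_force: [-2.5, 0.5, 5.3]
grip_width: 0.0655
```

{"name": "play_rows", "arguments": {
  "commands": [
    {"x": 0, "y": 0, "z": -0.005, "ax": 0, "ay": 0, "az": 0},
    {"x": 0, "y": 0, "z": -0.008, "ax": 0, "ay": 0, "az": 0},
    {"x": 0, "y": 0, "z": -0.007, "ax": 0, "ay": 0, "az": 0},
    {"x": 0, "y": 0, "z": 0, "ax": 0, "ay": 0, "az": 0},
    {"x": 0, "y": 0, "z": 0, "ax": 0, "ay": 0, "az": 0},
    {"x": 0, "y": 0, "z": 0, "ax": 0, "ay": 0, "az": 0}
  ]
}}

```text
time: 21.98
eef_pos: [0.4451, -0.1892, 0.0702]
tcp_rot: [-2.192, -2.25, 0.0]
contact_force: [0.3, -0.4, -3.8]
grip_width: 0.0652
```

```bash
python3 f.py 16
```

```text
22.775 [ 0.4452 -0.1892  0.0705] [-0.455 -0.203  2.045 -0.     1.3   -0.481] 0.06529010619198561
F [ 0.178 -0.117 -3.554] +- [0.114 0.105 0.095] tau [ 1.0000e-03 -4.3140e+01 -6.0716e+01 -3.0000e-03 -1.0000e-03  0.0000e+00] M [ 0.001 -0.005 -0.003]
[-3.75 -3.26 -3.66 -3.59 -3.74 -4.24 -3.05 -3.48 -3.52 -3.03 -3.61 -2.83
 -3.33 -3.61 -4.03 -4.12]
```

Tin B weighs about 3.6–3.7 N (~370 g), so it goes in the keep lane.

{"name": "play_rows", "arguments": {
  "commands": [
    {"x": 0, "y": 0, "z": -0.02, "ax": 0, "ay": 0, "az": 0},
    {"x": 0, "y": 0, "z": -0.03, "ax": 0, "ay": 0, "az": 0},
    {"x": 0.01, "y": 0, "z": -0.03, "ax": 0, "ay": 0, "az": 0},
    {"x": 0.03, "y": 0.003, "z": -0.02, "ax": 0, "ay": 0, "az": 0},
    {"x": 0.045, "y": 0.004, "z": 0, "ax": 0, "ay": 0, "az": 0},
    {"x": 0.055, "y": 0.004, "z": 0, "ax": 0, "ay": 0, "az": 0},
    {"x": 0.05, "y": 0.004, "z": 0, "ax": 0, "ay": 0, "az": 0},
    {"x": 0.04, "y": 0.004, "z": 0, "ax": 0, "ay": 0, "az": 0},
    {"x": 0.02, "y": 0, "z": 0, "ax": 0, "ay": 0, "az": 0},
    {"x": 0, "y": 0, "z": 0, "ax": 0, "ay": 0, "az": 0}
  ]
}}

```text
time: 24.02
eef_pos: [0.4575, 0.0623, 0.1705]
tcp_rot: [-2.19, -2.253, 0.0]
contact_force: [-0.2, -0.4, -3.4]
grip_width: 0.0654
```

Run:
```python
from h import *
d=snap('wrist','w5.png'); s=ctrl.get_state(); print(s['time'],s['eef_pos'],s['tcp_rot'])
im=cv2.cvtColor(cv2.imread('pics/w5.png'),cv2.COLOR_BGR2HSV)
y=((im[...,0]<40)&(im[...,1]>40)).astype(int); P=[]
for r in range(45,185,20):
    c=np.where(y[r,190:380])[0]+190
    if len(c)<10: continue
    a,b=w('w5',c[0],r+.5,.015),w('w5',c[-1]+1,r+.5,.015); m=(a+b)/2; P.append(m[:2]); print(r,c[0],c[-1]+1,m.round(4),(b-a)[0].round(4))
P=np.array(P); k=np.polyfit(P[:,1],P[:,0],1); print(k,90-np.degrees(np.arctan(k[0])))
```

```text
24.075 [0.45761187 0.06146156 0.17048559] [ 2.19048503e+00  2.25182770e+00 -2.30785733e-04]
45 226 333 [0.4545 0.1868 0.015 ] 0.0853
65 227 332 [0.4549 0.1721 0.015 ] 0.0851
85 228 331 [0.4554 0.157  0.015 ] 0.085
105 229 330 [0.4558 0.1413 0.015 ] 0.0848
125 229 329 [0.4559 0.125  0.015 ] 0.0855
145 230 328 [0.4564 0.1082 0.015 ] 0.0854
165 231 327 [0.4569 0.0907 0.015 ] 0.0852
[-0.02338936  0.45896862] 91.33986703771558
```

View pics/w5.png

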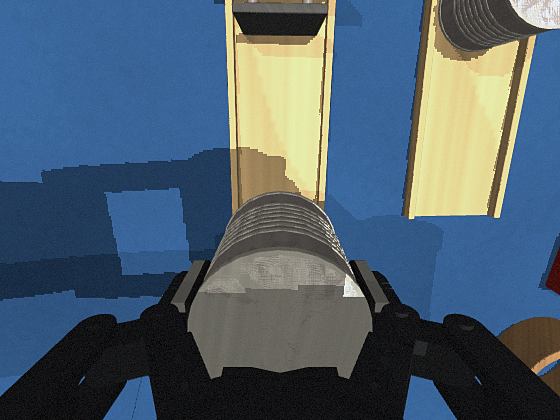

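The keep lane runs straight ahead under the tin, at x≈230–328 near row 145. The measured centre line is within 1 mm of the tool.

{"name": "play_rows", "arguments": {
  "commands": [
    {"x": 0, "y": -0.0007, "z": 0.02, "ax": 0, "ay": 0, "az": 0.05},
    {"x": 0, "y": 0, "z": 0.03, "ax": 0, "ay": 0, "az": 0},
    {"x": 0, "y": 0, "z": 0.03, "ax": 0, "ay": 0, "az": 0},
    {"x": 0, "y": 0, "z": 0.017, "ax": 0, "ay": 0, "az": 0},
    {"x": 0, "y": 0, "z": 0.005, "ax": 0, "ay": 0, "az": 0},
    {"x": 0, "y": 0, "z": 0.005, "ax": 0, "ay": 0, "az": 0},
    {"x": 0, "y": 0, "z": 0.005, "ax": 0, "ay": 0, "az": 0},
    {"x": 0, "y": 0, "z": 0.0015, "ax": 0, "ay": 0, "az": 0},
    {"x": 0, "y": 0, "z": 0, "ax": 0, "ay": 0, "az": 0}
  ]
}}

```text
time: 25.2
eef_pos: [0.4571, 0.0612, 0.0572]
tcp_rot: [2.197, 2.246, 0.0]
contact_force: [0.5, -0.1, -3.8]
grip_width: 0.0653
```

```bash
python3 f.py 3
```

```text
25.35 [0.4571 0.0612 0.0573] [ 0.078 -0.245  2.103 -0.     1.284  0.056] 0.06519047040676332
F [-0.046 -0.578 -3.175] +- [0.298 0.121 0.214] tau [-6.0000e-03 -3.9001e+01 -6.0176e+01 -4.0000e-03 -6.0000e-03 -0.0000e+00] M [ 0.012 -0.002 -0.008]
[-3.66 -2.76 -3.11]
```

{"name": "play_rows", "arguments": {
  "commands": [
    {"x": 0, "y": 0, "z": 0.001, "ax": 0, "ay": 0, "az": 0},
    {"x": 0, "y": 0, "z": 0.001, "ax": 0, "ay": 0, "az": 0},
    {"x": 0, "y": 0, "z": 0.0005, "ax": 0, "ay": 0, "az": 0},
    {"x": 0, "y": 0, "z": 0, "ax": 0, "ay": 0, "az": 0}
  ]
}}

```text
time: 25.85
eef_pos: [0.457, 0.0612, 0.0549]
tcp_rot: [-2.197, -2.246, 0.0]
contact_force: [-5.2, -0.5, 5.0]
grip_width: 0.065
```

```bash
python3 f.py 3
```

```text
26.0 [0.457  0.0612 0.0549] [ 0.078 -0.242  2.105 -0.     1.279  0.056] 0.06534995762024688
F [-4.189 -0.738  5.671] +- [0.124 0.205 0.237] tau [-1.5100e-01 -3.5386e+01 -5.7615e+01 -1.1000e-02 -1.4460e+00 -4.0000e-03] M [-0.051  0.847 -0.002]
[5.1  5.88 6.04]
```

{"name": "play_rows", "arguments": {
  "commands": [
    {"x": 0, "y": 0, "z": -0.0004, "ax": 0, "ay": 0, "az": 0},
    {"x": 0.005, "y": 0, "z": 0, "ax": 0, "ay": 0, "az": 0},
    {"x": 0.012, "y": 0, "z": 0, "ax": 0, "ay": 0, "az": 0},
    {"x": 0.016, "y": 0, "z": 0, "ax": 0, "ay": 0, "az": 0},
    {"x": 0.016, "y": 0, "z": 0, "ax": 0, "ay": 0, "az": 0},
    {"x": 0.015, "y": 0, "z": 0, "ax": 0, "ay": 0, "az": 0},
    {"x": 0.012, "y": 0, "z": 0, "ax": 0, "ay": 0, "az": 0},
    {"x": 0.01, "y": 0, "z": 0, "ax": 0, "ay": 0, "az": 0},
    {"x": 0.006, "y": 0, "z": 0, "ax": 0, "ay": 0, "az": 0},
    {"x": 0.003, "y": 0, "z": 0, "ax": 0, "ay": 0, "az": 0}
  ]
}}

```text
time: 27.25
eef_pos: [0.4549, 0.1564, 0.0549]
tcp_rot: [2.197, 2.246, -0.0]
contact_force: [2.1, -1.6, -1.3]
grip_width: 0.0651
```

```bash
python3 f.py 4
```

```text
27.45 [0.4549 0.1563 0.0549] [ 2.780e-01 -1.930e-01  2.064e+00  1.000e-03  1.271e+00  2.560e-01] 0.06497322646944523
F [0.121 2.4   1.368] +- [0.188 0.421 0.433] tau [ -0.687 -41.38  -57.732  -0.521   0.161   0.058] M [ 0.385 -0.008  0.023]
[2.61 0.57 0.55 1.74]
```

{"name": "play_rows", "arguments": {
  "commands": [
    {"x": 0.002, "y": 0, "z": -0.0002, "ax": 0, "ay": 0, "az": 0},
    {"x": 0.0015, "y": 0, "z": 0, "ax": 0, "ay": 0, "az": 0},
    {"x": 0.001, "y": 0, "z": 0, "ax": 0, "ay": 0, "az": 0},
    {"x": 0, "y": 0, "z": 0, "ax": 0, "ay": 0, "az": 0}
  ]
}}

```text
time: 27.95
eef_pos: [0.4547, 0.1607, 0.0549]
tcp_rot: [-2.197, -2.246, 0.0]
contact_force: [1.2, 0.5, -4.4]
grip_width: 0.0655
```

{"name": "play_rows", "arguments": {
  "commands": [
    {"x": 0.001, "y": 0, "z": 0, "ax": 0, "ay": 0, "az": 0},
    {"x": 0.0005, "y": 0, "z": 0, "ax": 0, "ay": 0, "az": 0},
    {"x": 0, "y": 0, "z": 0, "ax": 0, "ay": 0, "az": 0}
  ]
}}

```text
time: 28.32
eef_pos: [0.4547, 0.1622, 0.0551]
tcp_rot: [-2.197, -2.246, 0.0]
contact_force: [0.4, -0.7, -4.0]
grip_width: 0.065
```

{"name": "play_rows", "arguments": {
  "commands": [
    {"x": 0.001, "y": 0, "z": 0, "ax": 0, "ay": 0, "az": 0},
    {"x": 0, "y": 0, "z": 0, "ax": 0, "ay": 0, "az": 0}
  ]
}}

```text
time: 28.58
eef_pos: [0.4547, 0.1632, 0.0551]
tcp_rot: [-2.197, -2.246, -0.0]
contact_force: [0.2, 0.3, -3.5]
grip_width: 0.0651
```

{"name": "play_rows", "arguments": {
  "commands": [
    {"x": 0.001, "y": 0, "z": 0.0002, "ax": 0, "ay": 0, "az": 0},
    {"x": 0, "y": 0, "z": 0, "ax": 0, "ay": 0, "az": 0}
  ]
}}

```text
time: 28.82
eef_pos: [0.4547, 0.1642, 0.0549]
tcp_rot: [2.197, 2.246, 0.0]
contact_force: [0.5, 0.3, -3.4]
grip_width: 0.0655
```

{"name": "play_rows", "arguments": {
  "commands": [
    {"x": 0.001, "y": 0, "z": 0, "ax": 0, "ay": 0, "az": 0},
    {"x": 0, "y": 0, "z": 0, "ax": 0, "ay": 0, "az": 0}
  ]
}}

```text
time: 29.08
eef_pos: [0.4547, 0.165, 0.0549]
tcp_rot: [2.197, 2.245, -0.0]
contact_force: [-0.3, -3.1, -1.7]
grip_width: 0.0653
```

```bash
python3 f.py 2
```

```text
29.175 [0.4547 0.1651 0.0549] [ 0.296 -0.186  2.058 -0.     1.27   0.274] 0.06500306328643563
F [-0.842 -3.395 -2.183] +- [0.046 0.259 0.047] tau [ 1.3330e+00 -4.3288e+01 -5.9809e+01  6.9900e-01 -2.5500e-01  1.6000e-02] M [-0.467 -0.003 -0.024]
[-2.25 -2.12]
```

Contact with the stop at about y=0.1645. I'll press on to about 7 N.

{"name": "play_rows", "arguments": {
  "commands": [
    {"x": 0.0008, "y": 0, "z": 0, "ax": 0, "ay": 0, "az": 0},
    {"x": 0, "y": 0, "z": 0, "ax": 0, "ay": 0, "az": 0},
    {"x": 0, "y": 0, "z": 0, "ax": 0, "ay": 0, "az": 0}
  ]
}}

```text
time: 29.55
eef_pos: [0.4547, 0.1657, 0.0549]
tcp_rot: [2.197, 2.245, -0.001]
contact_force: [-0.6, -4.7, -2.1]
grip_width: 0.0653
```

```bash
python3 f.py 3
```

```text
29.7 [0.4547 0.1657 0.0549] [ 2.970e-01 -1.860e-01  2.058e+00 -1.000e-03  1.270e+00  2.750e-01] 0.0651710544318504
F [-0.707 -5.439 -1.622] +- [0.158 0.081 0.217] tau [ 2.4680e+00 -4.2997e+01 -5.9802e+01  1.3620e+00 -5.2600e-01  1.8000e-02] M [-0.898  0.06  -0.015]
[-1.38 -2.15 -1.34]
```

{"name": "play_rows", "arguments": {
  "commands": [
    {"x": 0.0005, "y": 0, "z": 0, "ax": 0, "ay": 0, "az": 0},
    {"x": 0, "y": 0, "z": 0, "ax": 0, "ay": 0, "az": 0},
    {"x": 0, "y": 0, "z": 0, "ax": 0, "ay": 0, "az": 0}
  ]
}}

```text
time: 30.08
eef_pos: [0.4547, 0.1661, 0.0549]
tcp_rot: [2.197, 2.245, -0.001]
contact_force: [-0.1, -7.4, -1.4]
grip_width: 0.0652
```

```bash
python3 f.py 3
```

```text
30.225 [0.4547 0.1661 0.055 ] [ 2.980e-01 -1.850e-01  2.057e+00 -1.000e-03  1.270e+00  2.760e-01] 0.06533523454173064
F [-0.555 -6.873 -1.067] +- [0.197 0.084 0.186] tau [ 3.1650e+00 -4.2818e+01 -5.9819e+01  1.7450e+00 -6.9000e-01  2.2000e-02] M [-1.109  0.062 -0.009]
[-1.24 -1.35 -0.62]
```

{"name": "play_rows", "arguments": {
  "commands": [
    {"x": -0.0005, "y": 0, "z": 0.0001, "ax": 0, "ay": 0, "az": 0},
    {"x": -0.0005, "y": 0, "z": 0, "ax": 0, "ay": 0, "az": 0},
    {"x": -0.0004, "y": 0, "z": 0, "ax": 0, "ay": 0, "az": 0},
    {"x": 0, "y": 0, "z": 0, "ax": 0, "ay": 0, "az": 0}
  ]
}}

```text
time: 30.72
eef_pos: [0.4547, 0.1651, 0.0549]
tcp_rot: [-2.197, -2.246, -0.0]
contact_force: [-2.0, -2.7, -0.3]
grip_width: 0.0655
```

```bash
python3 f.py 3
```

```text
30.875 [0.4547 0.1651 0.0549] [ 0.296 -0.186  2.058  0.     1.27   0.274] 0.06559119316148596
F [-6.810e-01 -3.192e+00  2.000e-03] +- [0.402 0.342 0.159] tau [ 9.6100e-01 -4.2101e+01 -5.8809e+01  5.9900e-01 -5.0600e-01  4.5000e-02] M [-0.412  0.153  0.072]
[-0.04  0.36 -0.31]
```

{"name": "play_rows", "arguments": {
  "commands": [
    {"x": -0.0003, "y": 0, "z": 0, "ax": 0, "ay": 0, "az": 0},
    {"x": -0.0002, "y": 0, "z": 0, "ax": 0, "ay": 0, "az": 0},
    {"x": 0, "y": 0, "z": 0, "ax": 0, "ay": 0, "az": 0}
  ]
}}

```text
time: 31.25
eef_pos: [0.4547, 0.1648, 0.0549]
tcp_rot: [-2.197, -2.246, -0.001]
contact_force: [-2.2, 0.7, 0.8]
grip_width: 0.0652
```

{"name": "play_rows", "arguments": {
  "commands": [
    {"x": 0, "y": 0, "z": 0, "ax": 0, "ay": 0, "az": 0},
    {"x": 0, "y": 0, "z": 0, "ax": 0, "ay": 0, "az": 0},
    {"x": 0, "y": 0, "z": 0, "ax": 0, "ay": 0, "az": 0},
    {"x": 0, "y": 0, "z": 0, "ax": 0, "ay": 0, "az": 0},
    {"x": 0, "y": 0, "z": 0, "ax": 0, "ay": 0, "az": 0},
    {"x": 0, "y": 0, "z": 0, "ax": 0, "ay": 0, "az": 0}
  ],
  "claw": 1
}}

```text
time: 32.0
eef_pos: [0.4547, 0.1646, 0.0548]
tcp_rot: [2.197, 2.246, 0.0]
contact_force: [0.1, -0.4, -0.4]
grip_width: 0.0856
```

{"name": "play_rows", "arguments": {
  "commands": [
    {"x": 0, "y": 0, "z": -0.01, "ax": 0, "ay": 0, "az": 0},
    {"x": 0, "y": 0, "z": -0.02, "ax": 0, "ay": 0, "az": 0},
    {"x": 0, "y": 0, "z": -0.03, "ax": 0, "ay": 0, "az": 0},
    {"x": 0, "y": 0, "z": -0.03, "ax": 0, "ay": 0, "az": 0},
    {"x": 0, "y": 0, "z": -0.03, "ax": 0, "ay": 0, "az": 0},
    {"x": 0, "y": 0, "z": 0, "ax": 0, "ay": 0, "az": 0}
  ]
}}

```text
time: 32.75
eef_pos: [0.4555, 0.1648, 0.1779]
tcp_rot: [2.196, 2.244, 0.006]
contact_force: [0.5, 0.2, -0.9]
grip_width: 0.0854
```

Run:
```python
from h import *
d=snap('wrist','w6.png'); snap('scene','s2.png'); s=ctrl.get_state(); print(s['time'],s['eef_pos'],s['grip_width'])
a=cv2.imread('pics/w6.png');b=cv2.imread('pics/s2.png')
cv2.imwrite('pics/end.png',np.hstack([cv2.resize(a,(400,300)),cv2.resize(b,(400,300))]))
```

```text
32.85 [0.45467456 0.16456688 0.17499307] 0.08560710201085353
```

View pics/end.png

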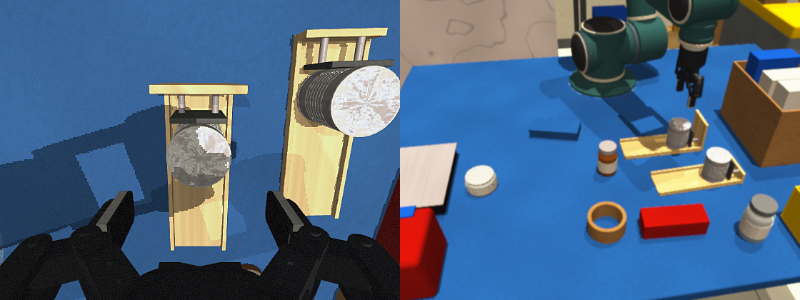

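The tins stand upright against their stops, at (199,155) and (365,100) in the left half of the picture. The gripper is open and clear, and the other items look unmoved. Handing in.

```bash
python3 -c "
from station import ctrl
print(ctrl.sign_off())"
```

```text
the job is handed in; nothing more can be done
None
```

Both tins are sorted and handed in at about 33 s of the 72 s allowed.

| | Weight felt | Lane | Push at the stop |
|---|---|---|---|
| Tin A | about 0.8 N (80–90 g) | waste (low end board) | about 7 N |
| Tin B | about 3.6 N (370 g) | keep (tall end board) | about 7 N |

I lifted each tin 20 mm and weighed it, stood it in its lane, and slid it until the stop gave. I then eased the push back and let go.

- **Last checks:** the final pictures show both tins upright and closed up to their stops, the gripper clear, and nothing else visibly moved.
- **Less certain:** tin B was released with almost no force left on the stop (+0.7 N, within the noise). From position I judge it to be within about 0.2 mm of contact, but the pictures cannot resolve that.
- **Disagreement:** the top and wrist cameras placed the lanes about 3 mm apart sideways. I went mostly by the wrist camera, and both tins went in without touching the side cheeks as they were lowered.

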